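Unbolt the gate of a ukulele-neck jig

TASK

Unbolt the gate of the neck jig: press the long sprung catch bar down with one fingertip and, keeping it down all the while, push the bolt by its upright tab with the other fingertip all the way back out of the gate, so that the gate springs ajar. Only then let the catch come back up, so that it locks the bolt open, and move clear. Only touch and push: do not lift or shift the neck or any of the other things lying about.

Things in the scene. Friction and masses are not known exactly. Their poses are not given: they have to be found in the camera images.
- jig: Plywood jig board, 220 (x) x 340 (y) x 18 mm, fixed to the bench. Origin: centre of its underside. x points across the board to the cradle with the ukulele neck (away from the robot), y along the bolt towards the gate, z up; 'jig (x, y, z)' below is in this frame, mm. Bolt along y at x = 0, catch bar parallel at x = -60, gate at x = 10, y = 60 to 155, neck behind the bolt.
- bolt_guide (a point): Top centre of the bolt guide next to the gate, a dark block 22 (x) x 12 (y) mm, at jig (0, 34, 51); a second one is at (0, -100, 51). Beside the bolt, at x = 11 to 21, y = -150 to 40, runs a fence 46 high; the fence behind the neck, at x = 92, is 60 high. Nothing else fixed near the tab and the bar stands higher than 51, but the gate.
- bar_top (a point): Centre of the top of the catch bar, a flat aluminium bar 26 (x) x 115 (y) mm, 75 mm above the bench when up, at jig (-60, -17.5, 75): it runs from y = -75 to 40. It stands on two springs and sinks level, wherever along it it is pressed; a fingertip can slide along it while pressing. The point moves with the bar.
- catch (a joint): How far the catch bar is down, m: 0 up, 0.012 bottom stop. From 0.007 it frees the bolt. It takes about 3 N to start, 6.3 N at 0.010, 7 N at the stop, and springs up when let go. While up, its teeth block a lug on the bolt in the closed, half-way and open places.
- knob (a point): Centre of the top of the bolt's upright steel tab, a flat-sided block 26 (x) x 14 (y) mm, at jig (0, -5, 98) with the bolt closed; its sides are free from 55 to 98 above the bench (the rod's top is at 45). It moves with the bolt. Push its gate-side (+y) face towards the jig's -y to draw the bolt.
- bolt (a joint): How far the bolt is drawn back (tab towards the jig's -y), m: 0 closed, in the gate; 0.045 fully back at its stop. About 3 N moves it; it stays where it is left. From 0.042 on the catch can rise in front of the lug and lock the bolt open.
- gate (a joint): Gate angle, rad: 0 shut; a light spring swings its free edge towards the jig's -x, to 0.4 (38 mm at the edge), once the bolt is out of it (bolt at about 0.025).
- gate_edge (a point): Top of the free edge of the gate, an upright plywood leaf 95 long, 10 thick, at jig (10, 60, 85) when shut; hinged at its other end (y = 155).
- neck_mid (a point): Middle of the ukulele neck, loose in its cradle: 275 mm long along the jig's y, 46 wide, 21 thick, top 53 above the bench. To be left lying.
- pin_jar: A small closed glass jar, 36 mm across, 50 mm tall, on the jig's board; origin at the centre of its underside. Loose, to be left alone.
- weight: A small brass weight with a knob, 32 mm across, 44 mm tall, on the jig's board; origin at the centre of its underside. Loose, to be left alone.
- clamp: A G-clamp lying flat on the bench beside the jig, about 140 x 100 mm, 18 mm thick; origin at the centre of its underside. Loose, to be left alone.
- sander: A cork sanding block, 60 x 110 x 30 mm, on the bench behind the jig; origin at the centre of its underside. Loose, to be left alone.
- glue: A plastic glue bottle, 52 mm across, 140 mm tall, standing behind the jig; origin at the centre of its underside. Loose, to be left alone.
- driver: A screwdriver, 200 mm long, lying on the bench beside the jig; origin at the centre of its underside (handle to its -x). Loose, to be left alone.
- mug: A white mug, 76 mm across, 85 mm tall, on the bench beside the jig; origin at the centre of its underside. Loose, to be left alone.

How it is judged:
By the outcome, as a careful person would: the job done as asked, in the order asked, and still so for the second after the job is handed in, with the robot touching nothing.
It also fails if it takes over 48 s, if anything falls off the work surface, if the arm or the gripper's body presses on something with over 40 N, if the wrist force passes 120 N, or if a joint passes its speed limit or range.

ROBOT

A 7-joint arm with a two-finger parallel gripper is mounted at the origin on the work surface. World frame = base frame: x ahead of the robot, y to its left, z up, the work surface at z = 0. Lengths are in m, angles in rad, forces in N, time in s.
With the tool pointing down it reaches from about 0.35 to 0.775 m from the base axis. Payload 3.1 kg.
Tool frame: the origin (TCP) lies on the centre line of the jaws, within the pads' length; the fingertips stand 17 mm ahead of it and the grasp point (between the pads) lies 2 mm behind it; z points along the fingers, x is the direction in which the jaws open and shut, and the axes are right-handed (so a half turn about z gives the same grasp; the last joint's range is limited). The gripper opens to 85 mm and grips with 20 to 120 N. Pads are 22 mm wide; open, the fingers measure 114 mm over their backs; the gripper's body (76 mm by 85 mm) begins 54 mm behind the grasp point. The pads swing forward as they close: fully open they stand 13 mm farther back than shut.
Start: joints at [1.203, 0.311, 0.014, 1.512, -0.004, 1.319, -0.027], TCP at [0.176, -0.521, 0.248] pointing down, gripper open.
Joint ranges: [-2.7, 2.7], [-0.3, 1.91], [-1.27, 1.3], [0.12, 2.57], [-1.44, 4.58], [0.2, 2.03], [-3.05, 3.05]. Speed limits (rad/s): [2.79, 2.79, 3.14, 3.14, 3.14, 3.14, 3.14].

INTERFACE

Orientations are given as a 3x3 rotation matrix whose columns are the frame's x, y, z axes.
In Python, from station import bot gives the robot as it stands. The module is installed in compiled form; this text tells all that it offers.
- The arm moves only by the tool apply_moves, never from a script. Its arguments are lists of equal length, an entry for each row: "slide": the shift along the tool's x, y, z in mm, a list of three; "delta_rot": the turn, a rotation vector about the tool's x, y, z in rad, a list of three; "claw": the finger opening in mm, from 0 to 85.4. In form: {"slide": [[x, y, z], ...], "delta_rot": [[rx, ry, rz], ...], "claw": [claw, ...]}. A call has 1 to 5 rows; each row shifts and turns the commanded pose from where the row before left it, along the tool's axes as they then stand; what a row does not reach is not made up. A row lasts 1/8 s, in which the tool goes at most 62.5 mm and 10.7 degrees, less where a joint would pass 70% of its speed; a pose out of reach is approached as far as the arm can. A call is refused whole if a number of a shift passes 62.5 or a number of a turn 0.188, either way. A call with a gripper value outside its range is refused whole. The fingers move at their own pace and stop on an object; "squeeze" is the grip in N (left out, the last holds). Time passes only in rows, so rows that do not move let the fingers close. It gives the time, the measured TCP pose, the force and the opening at its end, in the units of the state.
- bot.get_obs(): the state, without advancing time (a new reading comes with each control period).
- bot.capture(name): name is "side" or "top"; returns the picture (384x512x3 uint8, red, green, blue); there is no depth.
- bot.get_calibration(name): a dict with "fx", "fy", "cx", "cy" (pixels), "k1" (the pictures are not rectified: a ray, as slopes to the right and down, at radius r is drawn at 1 + k1 r^2 times it, then the intrinsics apply), "eye" and "rotation" of the camera in the world. Camera axes: x right, y down, z forward; pixel columns grow to the right and rows downward; lengths in m; the calibration is good to about 2 mm. A picture is of the moment at which its call begins. get_calibration takes no time and is no camera call.
- bot.finish_job(): hands the job in, once; it reports no verdict.
Trained networks look in the newest picture that a camera, given by its name, has taken for a name from the list of things; names that differ only in an ending like _2 or _b are one class to them, and where a whole thing is asked for, a point or a joint stands for the part that bears it (a point fixed in the world has none). Each returns a list of dicts, best first, with "conf" (0 to 1); they miss things now and then, are a little off and sometimes report something else, mostly with a low value. They report only what shows in the picture. A call takes as long as a camera call.
- bot.search_frame(camera, thing): "position" ([column, row] in pixels, amid what is visible of it).
- bot.pinpoint(camera, thing): "position" ([column, row] in pixels: a listed point, or the origin of a listed thing).
The state is a dict: "clock": time; "q": joint angles; "joint_velocities": joint speeds; "joint_torque": joint torques, N m; "position": TCP position; "eef_rot": TCP orientation; "ft_force": force on the tool from outside, world axes, zero at the start; "ft_torque": the same for the moment, N m; "grip_width": finger opening in m.
Only numpy, scipy, OpenCV 4.12 (cv2) and the standard library are available. Lean on these libraries where they do the work, as an engineer would, in place of code of your own. Each camera call takes 0.05 s, during which the arm holds its last target. There are 200 camera calls.

## Working session

There is one attempt and no reset: what is moved stays moved. The work goes in short steps, Python scripts to look and compute and a tool call to move; the robot and the scene stay as the last step left them, time stands still between calls to the robot, and variables do not carry over. Pictures are saved under pics/ and viewed, about 8 in all and at most 12, crops included, and the job is handed in when it is done.

Besides the shell and the picture viewer there is one more tool, called after "Request:" as a command line: name --argument value ..., lists and objects as JSON in quotes. apply_moves: Moves the arm, as the interface text tells. Its arguments: {"type":"object","properties":{"slide":{"type":"array","items":{"type":"array","items":{"type":"number"}}},"delta_rot":{"type":"array","items":{"type":"array","items":{"type":"number"}}},"claw":{"type":"array","items":{"type":"number"}},"squeeze":{"type":"number"}},"required":["slide","delta_rot","claw"]}

```bash
mkdir -p pics; cat > h.py <<'E'
import numpy as np, cv2
from station import bot
def cal(n):
    c=bot.get_calibration(n); return c,np.array(c['eye']),np.array(c['rotation'])
def ray(n,px):
    c,e,R=cal(n); d=np.array([(px[0]-c['cx'])/c['fx'],(px[1]-c['cy'])/c['fy']]); s=d.copy()
    for _ in range(20): s=d/(1+c['k1']*(s@s))
    v=R@np.array([s[0],s[1],1]); return e,v/np.linalg.norm(v)
def atz(n,px,z):
    e,v=ray(n,px); return e+v*(z-e[2])/v[2]
def proj(n,P):
    c,e,R=cal(n); p=R.T@(np.array(P)-e); s=p[:2]/p[2]; s=s*(1+c['k1']*(s@s)); return np.array([c['fx']*s[0]+c['cx'],c['fy']*s[1]+c['cy']])
def tri(a,b):
    (e1,v1),(e2,v2)=a,b
    A=np.stack([v1,-v2],1); t=np.linalg.lstsq(A,e2-e1,rcond=None)[0]
    p,q=e1+v1*t[0],e2+v2*t[1]; return (p+q)/2,np.linalg.norm(p-q)
def save(n,f): cv2.imwrite('pics/'+f,cv2.cvtColor(bot.capture(n),cv2.COLOR_RGB2BGR))
E
python3 - <<'E'
from h import *
np.set_printoptions(precision=4,suppress=True)
for n in('top','side'):
    save(n,n+'0.png'); print(n,cal(n))
Z=dict(bolt_guide=.051,bar_top=.075,knob=.098,gate_edge=.085,neck_mid=.053,jig=0)
for t in Z:
    r={}
    for n in('top','side'):
        d=bot.pinpoint(n,t)[:2]
        for x in d: print(t,n,round(x['conf'],2),np.array(x['position']),atz(n,x['position'],Z[t]))
        if d:r[n]=ray(n,d[0]['position'])
    if len(r)==2:print('  tri',*tri(r['top'],r['side']))
o=bot.get_obs();print(o['position'],o['eef_rot'],o['clock'],o['grip_width'])
E
```

```text
top ({'fx': 461.78371312155434, 'fy': 461.78371312155434, 'cx': 249.88948170754057, 'cy': 182.13120723514692, 'k1': -0.11656972620368271, 'eye': array([0.4637, 0.0606, 1.21  ]), 'rotation': array([[-0.0137, -0.9918,  0.1267],
       [-0.9999,  0.0147,  0.0069],
       [-0.0088, -0.1266, -0.9919]])}, array([0.4637, 0.0606, 1.21  ]), array([[-0.0137, -0.9918,  0.1267],
       [-0.9999,  0.0147,  0.0069],
       [-0.0088, -0.1266, -0.9919]]))
side ({'fx': 349.5941036309334, 'fy': 349.5941036309334, 'cx': 253.14994709951543, 'cy': 190.9606918424831, 'k1': -0.0036175959874091405, 'eye': array([ 0.2959, -0.583 ,  0.6177]), 'rotation': array([[ 0.9105, -0.2542,  0.3262],
       [-0.4135, -0.5565,  0.7206],
       [-0.0016, -0.791 , -0.6118]])}, array([ 0.2959, -0.583 ,  0.6177]), array([[ 0.9105, -0.2542,  0.3262],
       [-0.4135, -0.5565,  0.7206],
       [-0.0016, -0.791 , -0.6118]]))
bolt_guide top 0.93 [311.3 212.8] [ 0.5319 -0.0845  0.051 ]
bolt_guide side 0.71 [252.1 243.1] [ 0.5176 -0.0868  0.051 ]
  tri [ 0.5262 -0.0832  0.0452] 0.012727019956255737
bar_top top 0.81 [339.3 224.8] [
[... 234 characters left out ...]
199  0.098 ]
  tri [ 0.5389 -0.1184  0.0976] 0.00890919748008459
gate_edge top 0.81 [302.8 211.7] [ 0.5329 -0.0596  0.085 ]
gate_edge side 0.94 [247.5 220.5] [ 0.5235 -0.0489  0.085 ]
  tri [ 0.5267 -0.0569  0.0917] 0.012163268884574478
neck_mid top 0.66 [313.6 191.8] [ 0.5846 -0.0917  0.053 ]
neck_mid side 0.61 [279.3 239.2] [ 0.5772 -0.103   0.053 ]
  tri [ 0.5847 -0.0928  0.0406] 0.0026239559790503706
jig top 0.64 [318.2 210. ] [ 0.5419 -0.1093  0.    ]
jig side 0.75 [266.  263.9] [ 0.5397 -0.1144  0.    ]
  tri [ 0.5421 -0.1101 -0.0058] 0.0003429619997411392
[ 0.1761 -0.5211  0.2483] [[ 0.3201 -0.9474  0.    ]
 [-0.9474 -0.3201 -0.0001]
 [ 0.0001  0.     -1.    ]] 0.7 0.08523439160472225
```

```bash
python3 -c "
import cv2,numpy as np
cv2.imwrite('pics/both0.png',cv2.resize(np.vstack([cv2.imread('pics/top0.png'),cv2.imread('pics/side0.png')]),None,fx=.78,fy=.78))"
```

```text
(no output)
```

View pics/both0.png

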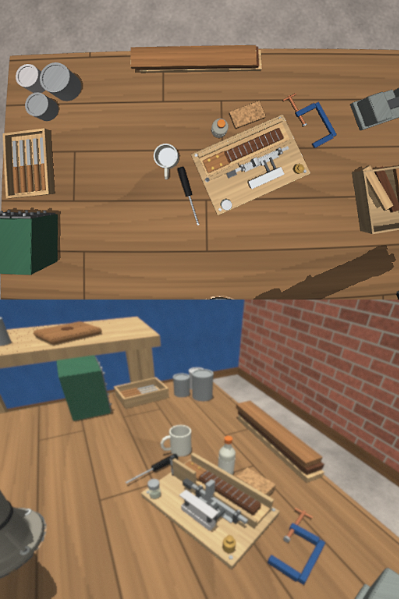

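```bash
python3 -c "
import cv2,numpy as np
a=cv2.imread('pics/top0.png')[140:285,235:405];b=cv2.imread('pics/side0.png')[180:350,170:370]
a=cv2.resize(a,(680,580),interpolation=3);cv2.imwrite('pics/c0.png',a)
cv2.imwrite('pics/c1.png',cv2.resize(b,None,fx=3.5,fy=3.5,interpolation=3))"
```

```text
(no output)
```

View pics/c0.png

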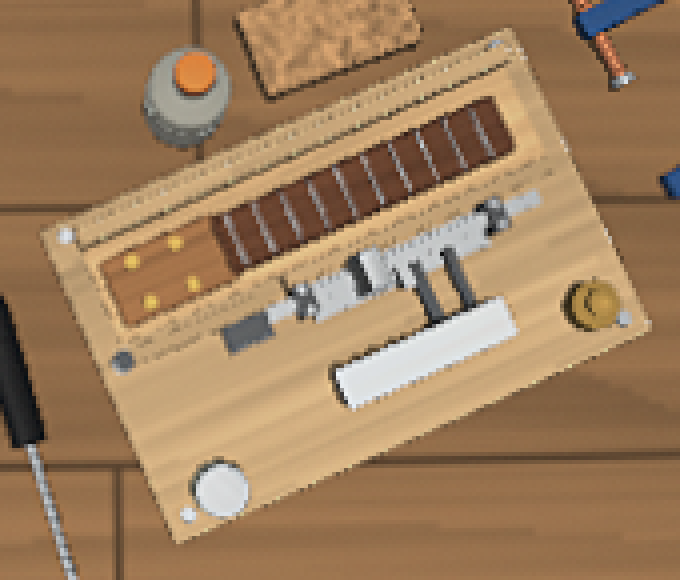

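View pics/c1.png

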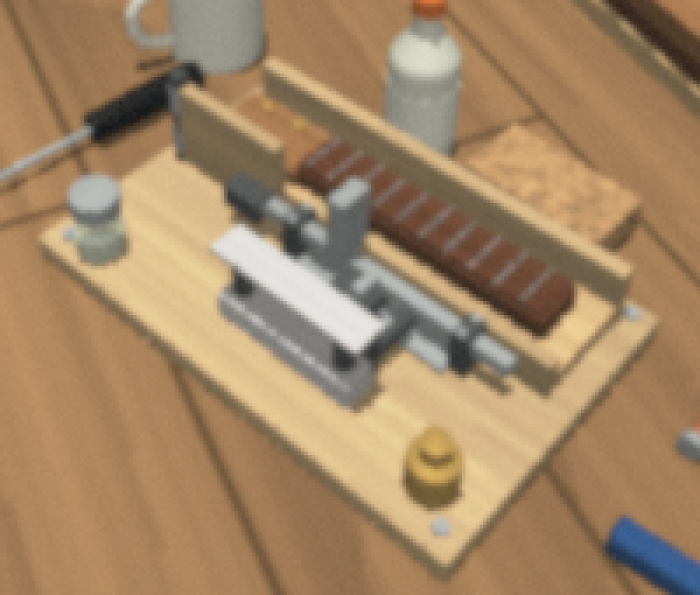

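```bash
cat > fit.py <<'E'
from h import *
from scipy.optimize import least_squares
np.set_printoptions(precision=4,suppress=True)
T=[((178,540),(-110,170,18)),((650,326),(-110,-170,18)),((513,28),(110,-170,18)),((42,232),(110,170,18)),((350,409),(-73,40,75)),((517,330),(-73,-75,75)),((502,297),(-47,-75,75)),((333,372),(-47,40,75))]
S=[((40,240),(-110,170,18)),((447,562),(-110,-170,18)),((657,318),(110,-170,18)),((213,248),(-73,40,75)),((250,226),(-47,40,75)),((385,322),(-47,-75,75)),((345,350),(-73,-75,75))]
ob=[('top',np.array(p)/4+[235-.4,140-.4],np.array(w)/1e3) for p,w in T]+[('side',np.array(p)/3.5+[170-.4,180-.4],np.array(w)/1e3) for p,w in S]
def W(x,P):
    c,s=np.cos(x[2]),np.sin(x[2]); return np.array([[c,-s,0],[s,c,0],[0,0,1]])@P+[x[0],x[1],0]
def run(o):
    f=lambda x:np.concatenate([proj(n,W(x,P))-p for n,p,P in o])
    return least_squares(f,[.54,-.11,.4],loss='soft_l1')
for o in(ob,ob[:8],ob[8:]):
    r=run(o); print(r.x)
    print(np.concatenate([proj(n,W(r.x,P))-p for n,p,P in o]).reshape(-1,2).round(1).tolist())
E
python3 fit.py
```

```text
[ 0.5411 -0.1145  0.3975]
[[-0.7, 1.4], [0.5, 1.0], [-0.9, -0.7], [-1.1, -0.3], [-0.1, 0.3], [0.4, 1.0], [-0.3, -0.4], [-0.2, -0.2], [-0.6, -1.1], [0.5, 1.5], [2.0, 0.1], [-0.6, -0.7], [-2.4, -1.1], [1.0, 0.6], [3.8, 0.6]]
[ 0.5416 -0.1153  0.397 ]
[[-0.5, 1.2], [0.8, 0.9], [-0.6, -0.9], [-0.8, -0.6], [0.2, 0.0], [0.7, 0.8], [0.0, -0.6], [0.1, -0.5]]
[ 0.5402 -0.1134  0.4   ]
[[-1.1, -1.2], [0.1, 1.1], [1.4, -0.3], [-1.1, -0.9], [-2.9, -1.3], [0.4, 0.3], [3.2, 0.3]]
```

Request:
apply_moves --slide '[[-28.4, -44.5, 0], [-28.4, -44.5, 0], [-28.4, -44.5, 0], [-28.4, -44.5, 0], [-28.4, -44.5, 0]]' --delta_rot '[[0, 0, 0], [0, 0, 0], [0, 0, 0], [0, 0, 0], [0, 0, 0]]' --claw '[50, 50, 50, 50, 50]'

```text
clock: 1.32
position: [0.3424, -0.314, 0.2486]
eef_rot: [[0.32, -0.947, 0.001], [-0.947, -0.32, -0.001], [0.001, -0.0, -1.0]]
ft_force: [1.0, -0.5, 0.4]
grip_width: 0.0502
```

Request:
apply_moves --slide '[[-28.4, -44.5, 0], [-28.4, -44.5, 0], [-28.4, -44.5, 0], [-28.4, -44.5, 0], [-28.4, -44.5, 0]]' --delta_rot '[[0, 0, 0], [0, 0, 0], [0, 0, 0], [0, 0, 0], [0, 0, 0]]' --claw '[50, 50, 50, 50, 50]'

```text
clock: 1.95
position: [0.5077, -0.1084, 0.2486]
eef_rot: [[0.32, -0.948, 0.001], [-0.948, -0.32, -0.001], [0.001, -0.001, -1.0]]
ft_force: [0.0, -0.7, -0.3]
grip_width: 0.0499
```

Request:
apply_moves --slide '[[0, 0, 0], [0, 0, 0], [0, 0, 0], [0, 0, 0], [0, 0, 0]]' --delta_rot '[[0, 0, -0.164], [0, 0, -0.164], [0, 0, -0.164], [0, 0, -0.164], [0, 0, -0.164]]' --claw '[50, 50, 50, 50, 50]'

```text
clock: 2.58
position: [0.5067, -0.1097, 0.2484]
eef_rot: [[0.913, -0.408, 0.0], [-0.408, -0.913, -0.0], [0.0, 0.0, -1.0]]
ft_force: [-0.3, 0.4, -0.5]
grip_width: 0.0499
```

Request:
apply_moves --slide '[[0, 0, 0], [0, 0, 0], [0, 0, 0], [0, 0, 0], [0, 0, 0]]' --delta_rot '[[0, 0, -0.164], [0, 0, -0.164], [0, 0, -0.164], [0, 0, -0.164], [0, 0, -0.164]]' --claw '[50, 50, 50, 50, 50]'

```text
clock: 3.2
position: [0.5067, -0.1097, 0.2484]
eef_rot: [[0.921, 0.39, 0.0], [0.39, -0.921, -0.0], [-0.0, 0.0, -1.0]]
ft_force: [-0.2, 0.5, -0.3]
grip_width: 0.0499
```

Request:
apply_moves --slide '[[0, 0, 30], [0, 0, 30], [0, 0, 20], [0, 0, 0]]' --delta_rot '[[0, 0, 0], [0, 0, 0], [0, 0, 0], [0, 0, 0]]' --claw '[50, 50, 50, 50]'

```text
clock: 3.7
position: [0.5054, -0.1096, 0.1668]
eef_rot: [[0.923, 0.385, -0.004], [0.385, -0.923, 0.001], [-0.003, -0.002, -1.0]]
ft_force: [0.7, -0.5, 0.2]
grip_width: 0.0501
```

```bash
python3 - <<'E'
from h import *
a=cv2.cvtColor(bot.capture('side'),cv2.COLOR_RGB2BGR)[130:300,170:370]
cv2.imwrite('pics/c2.png',cv2.resize(a,None,fx=3.5,fy=3.5,interpolation=3)); o=bot.get_obs();print(o['position'],o['eef_rot'])
E
```

```text
[ 0.50645861 -0.10962032  0.16811437] [[ 9.23018000e-01  3.84755456e-01 -1.00513954e-03]
 [ 3.84755896e-01 -9.23018321e-01  2.81235518e-04]
 [-8.19555311e-04 -6.46318810e-04 -9.99999455e-01]]
```

View pics/c2.png

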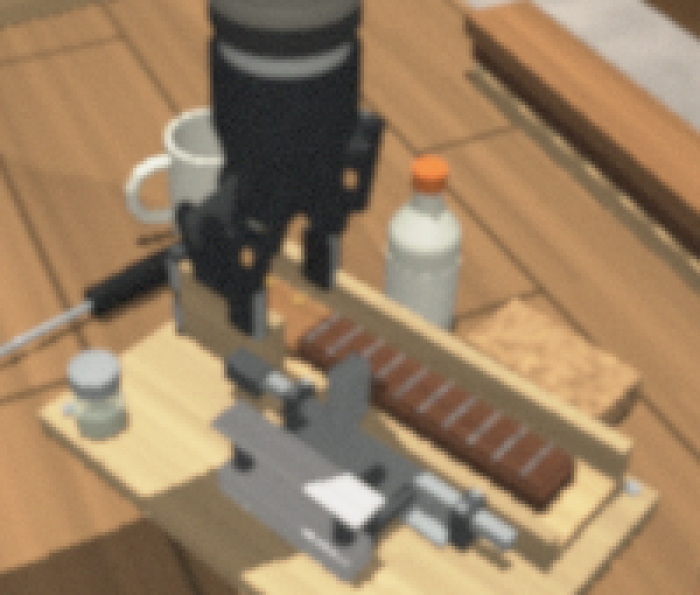

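```bash
python3 - <<'E'
from h import *
o=bot.get_obs();p=o['position'];R=np.array(o['eef_rot'])
for dz in(.008,.013,.017):
  for dx in(-.032,.032):
    print(dz,dx,[((proj('side',p+R@np.array([dx,dy,dz]))-[170,130])*3.5).round().tolist() for dy in(-.011,.011)])
c,s=np.cos(.3975),np.sin(.3975);J=np.array([[c,-s,0],[s,c,0],[0,0,1]])
print('jig tcp',J.T@(p-[.5411,-.1145,0]))
for P in((-13,2,98),(-13,-12,98),(13,2,98)): print(((proj('side',J@np.array(P)/1e3+[.5411,-.1145,0])-[170,130])*3.5).round())
E
```

```text
0.008 -0.032 [[231.0, 312.0], [260.0, 331.0]]
0.008 0.032 [[309.0, 258.0], [337.0, 275.0]]
0.013 -0.032 [[231.0, 319.0], [260.0, 338.0]]
0.013 0.032 [[309.0, 265.0], [337.0, 281.0]]
0.017 -0.032 [[232.0, 324.0], [260.0, 343.0]]
0.017 0.032 [[309.0, 270.0], [337.0, 287.0]]
jig tcp [-0.03005146  0.0179094   0.16811437]
[325. 370.]
[343. 381.]
[353. 347.]
```

Request:
apply_moves --slide '[[0, 0, 30], [0, 0, 25], [0, 0, 15], [0, 0, 0], [0, 0, 0]]' --delta_rot '[[0, 0, 0], [0, 0, 0], [0, 0, 0], [0, 0, 0], [0, 0, 0]]' --claw '[50, 50, 50, 50, 50]'

```text
clock: 4.38
position: [0.5078, -0.1096, 0.0995]
eef_rot: [[0.923, 0.385, 0.002], [0.385, -0.923, -0.001], [0.002, 0.001, -1.0]]
ft_force: [0.1, 0.3, 0.8]
grip_width: 0.0498
```

Request:
apply_moves --slide '[[0, 0, 4], [0, 0, 4], [0, 0, 0]]' --delta_rot '[[0, 0, 0], [0, 0, 0], [0, 0, 0]]' --claw '[50, 50, 50]'

```text
clock: 4.75
position: [0.5064, -0.1096, 0.09]
eef_rot: [[0.923, 0.385, -0.001], [0.385, -0.923, 0.0], [-0.001, -0.0, -1.0]]
ft_force: [0.0, 0.2, -0.1]
grip_width: 0.05
```

Request:
apply_moves --slide '[[0, 0, 3], [0, 0, 0], [0, 0, 0]]' --delta_rot '[[0, 0, 0], [0, 0, 0], [0, 0, 0]]' --claw '[50, 50, 50]'

```text
clock: 5.12
position: [0.5069, -0.1096, 0.0875]
eef_rot: [[0.923, 0.385, 0.0], [0.385, -0.923, -0.0], [0.0, 0.0, -1.0]]
ft_force: [0.2, -0.0, 1.9]
grip_width: 0.0501
```

Request:
apply_moves --slide '[[0, 0, 3], [0, 0, 3], [0, 0, 2], [0, 0, 0], [0, 0, 0]]' --delta_rot '[[0, 0, 0], [0, 0, 0], [0, 0, 0], [0, 0, 0], [0, 0, 0]]' --claw '[50, 50, 50, 50, 50]'

```text
clock: 5.75
position: [0.5069, -0.1096, 0.0795]
eef_rot: [[0.923, 0.385, 0.0], [0.385, -0.923, -0.0], [0.0, 0.0, -1.0]]
ft_force: [0.3, -0.0, 5.1]
grip_width: 0.0502
```

Request:
apply_moves --slide '[[0, 0, 2], [0, 0, 0], [0, 0, 0]]' --delta_rot '[[0, 0, 0], [0, 0, 0], [0, 0, 0]]' --claw '[50, 50, 50]'

```text
clock: 6.12
position: [0.507, -0.1096, 0.0776]
eef_rot: [[0.923, 0.385, 0.0], [0.385, -0.923, -0.0], [0.0, 0.0, -1.0]]
ft_force: [-0.6, -0.2, 4.9]
grip_width: 0.0501
```

Request:
apply_moves --slide '[[0, 0, 1], [0, 0, 0], [0, 0, 0]]' --delta_rot '[[0, 0, 0], [0, 0, 0], [0, 0, 0]]' --claw '[50, 50, 50]'

```text
clock: 6.5
position: [0.5069, -0.1096, 0.077]
eef_rot: [[0.923, 0.385, 0.0], [0.385, -0.923, -0.0], [0.0, 0.001, -1.0]]
ft_force: [-1.9, 0.3, 7.6]
grip_width: 0.0498
```

```bash
python3 - <<'E'
from h import *
f=[]
for i in range(5):
    im=bot.capture('side'); o=bot.get_obs(); f.append(o['ft_force'][2])
print(f,o['position'])
a=cv2.cvtColor(im,cv2.COLOR_RGB2BGR)[170:310,190:350]
cv2.imwrite('pics/c3.png',cv2.resize(a,None,fx=4,fy=4,interpolation=3))
E
```

```text
[np.float64(8.24841711864969), np.float64(7.370593704033608), np.float64(7.962932265393184), np.float64(8.560144795788595), np.float64(7.537161714324234)] [ 0.50694359 -0.10960367  0.07700415]
```

View pics/c3.png

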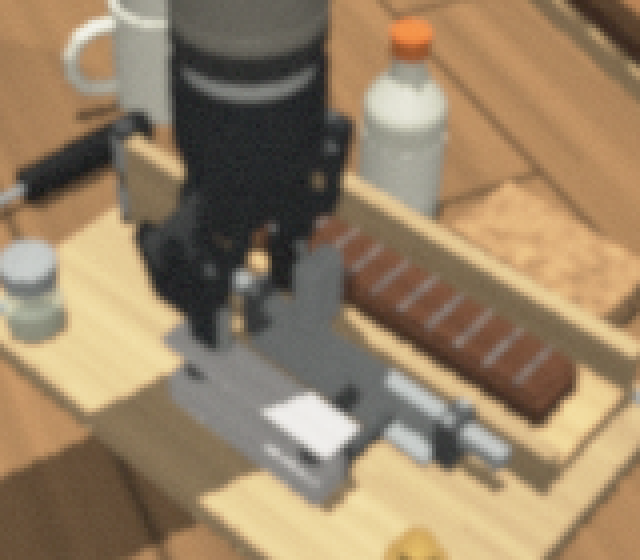

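Request:
apply_moves --slide '[[0, 3, 0], [0, 3, 0], [0, 3, 0], [0, 3, 0], [0, 0, 0]]' --delta_rot '[[0, 0, 0], [0, 0, 0], [0, 0, 0], [0, 0, 0], [0, 0, 0]]' --claw '[50, 50, 50, 50, 50]'

```text
clock: 7.38
position: [0.5089, -0.1129, 0.0768]
eef_rot: [[0.922, 0.388, -0.006], [0.388, -0.922, 0.009], [-0.002, -0.011, -1.0]]
ft_force: [-6.4, 11.5, 13.9]
grip_width: 0.0501
```

```bash
python3 - <<'E'
from h import *
f=[]
for i in range(4):
    im=bot.capture('side'); o=bot.get_obs(); f.append(o['ft_force'])
print(np.round(f,1),o['position'],np.round(o['ft_torque'],2))
a=cv2.cvtColor(im,cv2.COLOR_RGB2BGR)[205:295,220:330]
cv2.imwrite('pics/c4.png',cv2.resize(a,None,fx=6,fy=6,interpolation=3))
E
```

```text
[[-7.1 10.6 14. ]
 [-6.5 10.8 14.2]
 [-7.1 11.6 15. ]
 [-6.6 10.9 14.9]] [ 0.50887034 -0.11293149  0.07677128] [ 2.22  1.8  -0.32]
```

View pics/c4.png

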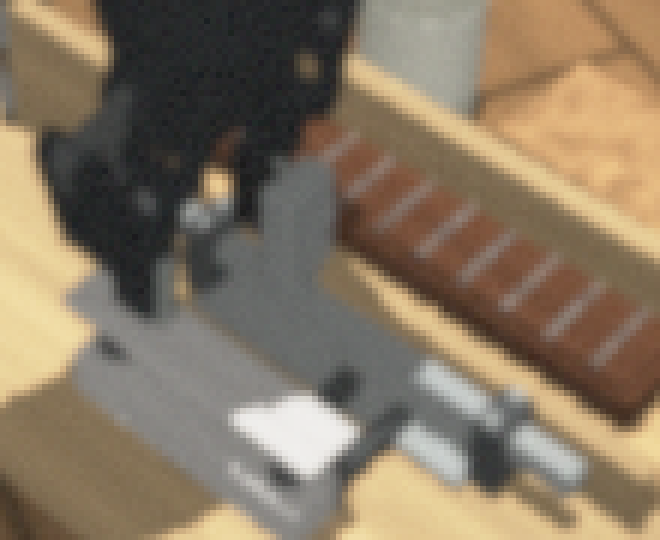

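Request:
apply_moves --slide '[[0, 0, -1], [0, 0, -1], [0, 0, 0], [0, 0, 0]]' --delta_rot '[[0, 0, 0], [0, 0, 0], [0, 0, 0], [0, 0, 0]]' --claw '[50, 50, 50, 50]'

```text
clock: 8.07
position: [0.5096, -0.115, 0.0775]
eef_rot: [[0.922, 0.388, -0.004], [0.388, -0.922, 0.007], [-0.001, -0.008, -1.0]]
ft_force: [-3.1, 7.3, 3.7]
grip_width: 0.0501
```

```bash
cat > st.py <<'E'
from h import *
f=[];t=[]
for i in range(4):
    bot.capture('side'); o=bot.get_obs(); f.append(o['ft_force']);t.append(o['ft_torque'])
c,s=np.cos(.3975),np.sin(.3975);J=np.array([[c,-s,0],[s,c,0],[0,0,1]])
f=J.T@np.mean(f,0);t=J.T@np.mean(t,0)
print('F jig',f.round(2),'T jig',t.round(2),'tcp jig mm',(1e3*(J.T@(o['position']-[.5411,-.1145,0]))).round(1),'z axis',(J.T@np.array(o['eef_rot'])[:,2]).round(4),'w',o['grip_width'],o['clock'])
E
python3 st.py
```

```text
F jig [-0.16  7.88  4.25] T jig [ 1.69  0.1  -0.03] tcp jig mm [-29.2  11.7  77.5] z axis [-0.0012  0.0082 -1.    ] w 0.049660661531104704 8.275
```

Request:
apply_moves --slide '[[0, 2, 0], [0, 2, 0], [0, 0, 0]]' --delta_rot '[[0, 0, 0], [0, 0, 0], [0, 0, 0]]' --claw '[50, 50, 50]'

```text
clock: 8.65
position: [0.5113, -0.1192, 0.0775]
eef_rot: [[0.922, 0.388, -0.004], [0.388, -0.922, 0.007], [-0.001, -0.008, -1.0]]
ft_force: [-2.4, 6.2, 3.6]
grip_width: 0.0501
```

```bash
python3 st.py
```

```text
F jig [0.55 7.18 4.36] T jig [ 1.48  0.12 -0.09] tcp jig mm [-29.3   7.2  77.5] z axis [-0.0011  0.0075 -1.    ] w 0.050076747026324614 8.85
```

Request:
apply_moves --slide '[[0, 3, 0], [0, 3, 0], [0, 3, 0], [0, 3, 0], [0, 0, 0]]' --delta_rot '[[0, 0, 0], [0, 0, 0], [0, 0, 0], [0, 0, 0], [0, 0, 0]]' --claw '[50, 50, 50, 50, 50]'

```text
clock: 9.48
position: [0.5161, -0.1305, 0.0775]
eef_rot: [[0.922, 0.387, -0.004], [0.387, -0.922, 0.007], [-0.001, -0.007, -1.0]]
ft_force: [-2.6, 7.7, 4.3]
grip_width: 0.05
```

```bash
python3 st.py
```

```text
F jig [0.92 6.39 3.9 ] T jig [ 1.44  0.09 -0.09] tcp jig mm [-29.2  -5.1  77.5] z axis [-9.0e-04  7.3e-03 -1.0e+00] w 0.05032505360087088 9.675
```

Request:
apply_moves --slide '[[0, 3, 0], [0, 3, 0], [0, 3, 0], [0, 3, 0], [0, 0, 0]]' --delta_rot '[[0, 0, 0], [0, 0, 0], [0, 0, 0], [0, 0, 0], [0, 0, 0]]' --claw '[50, 50, 50, 50, 50]'

```text
clock: 10.3
position: [0.5209, -0.1419, 0.0776]
eef_rot: [[0.922, 0.387, -0.003], [0.387, -0.922, 0.006], [-0.001, -0.007, -1.0]]
ft_force: [-1.7, 5.0, 4.7]
grip_width: 0.0504
```

Request:
apply_moves --slide '[[0, 3, 0], [0, 3, 0], [0, 3, 0], [0, 3, 0], [0, 0, 0]]' --delta_rot '[[0, 0, 0], [0, 0, 0], [0, 0, 0], [0, 0, 0], [0, 0, 0]]' --claw '[50, 50, 50, 50, 50]'

```text
clock: 10.92
position: [0.5255, -0.1529, 0.0775]
eef_rot: [[0.922, 0.387, -0.004], [0.387, -0.922, 0.006], [-0.001, -0.007, -1.0]]
ft_force: [-1.9, 5.5, 3.7]
grip_width: 0.0501
```

```bash
python3 st.py
```

```text
F jig [0.42 5.9  4.15] T jig [ 1.33  0.14 -0.04] tcp jig mm [-29.2 -29.4  77.6] z axis [-8.0e-04  6.9e-03 -1.0e+00] w 0.05005538696322928 11.125
```

Request:
apply_moves --slide '[[0, 2, 0], [0, 2, 0], [0, 0, 0], [0, 0, 0]]' --delta_rot '[[0, 0, 0], [0, 0, 0], [0, 0, 0], [0, 0, 0]]' --claw '[50, 50, 50, 50]'

```text
clock: 11.62
position: [0.5256, -0.1531, 0.0776]
eef_rot: [[0.921, 0.39, -0.007], [0.39, -0.921, 0.01], [-0.003, -0.012, -1.0]]
ft_force: [-5.8, 11.1, 8.3]
grip_width: 0.0499
```

```bash
python3 st.py
```

```text
F jig [-1.13 11.85  8.3 ] T jig [2.42 0.35 0.05] tcp jig mm [-29.3 -29.6  77.6] z axis [-0.0028  0.0121 -0.9999] w 0.05023724302143875 11.825
```

Request:
apply_moves --slide '[[0, 2, -0.5], [0, 2, 0], [0, 0, 0], [0, 0, 0]]' --delta_rot '[[0, 0, 0], [0, 0, 0], [0, 0, 0], [0, 0, 0]]' --claw '[50, 50, 50, 50]'

```text
clock: 12.32
position: [0.5256, -0.1532, 0.0776]
eef_rot: [[0.92, 0.393, -0.011], [0.393, -0.92, 0.014], [-0.005, -0.018, -1.0]]
ft_force: [-8.8, 14.9, 10.0]
grip_width: 0.05
```

```bash
python3 st.py; python3 - <<'E'
from h import *
im=bot.capture('side')
a=cv2.cvtColor(im,cv2.COLOR_RGB2BGR)[180:300,200:345]
cv2.imwrite('pics/c5.png',cv2.resize(a,None,fx=5,fy=5,interpolation=3))
E
```

```text
F jig [-2.54 17.85 10.54] T jig [3.39 0.48 0.22] tcp jig mm [-29.3 -29.7  77.7] z axis [-0.0047  0.0175 -0.9998] w 0.050138953321442775 12.525
```

View pics/c5.png

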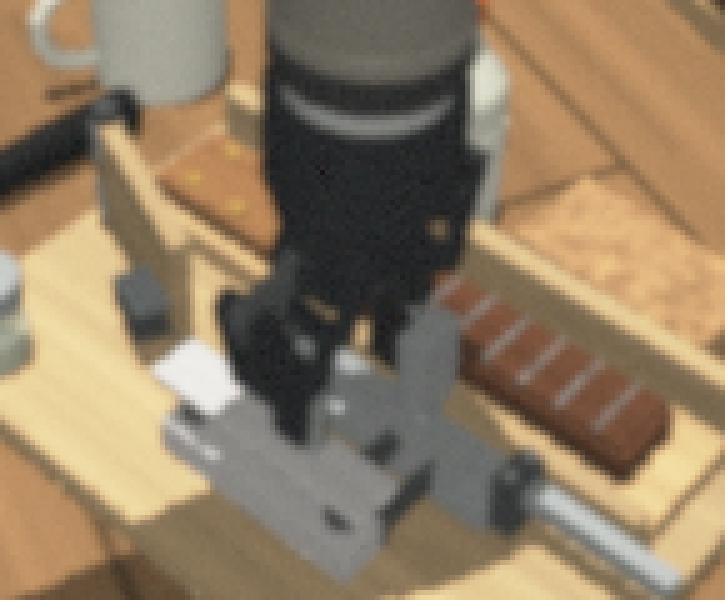

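Request:
apply_moves --slide '[[0, -3, 0], [0, -2, 0], [0, 0, 0]]' --delta_rot '[[0, 0, 0], [0, 0, 0], [0, 0, 0]]' --claw '[50, 50, 50]'

```text
clock: 12.95
position: [0.5255, -0.1531, 0.0776]
eef_rot: [[0.921, 0.39, -0.006], [0.39, -0.921, 0.009], [-0.002, -0.011, -1.0]]
ft_force: [-3.5, 9.5, 4.1]
grip_width: 0.0499
```

```bash
python3 st.py; python3 - <<'E'
from h import *
c,s=np.cos(.3975),np.sin(.3975);J=np.array([[c,-s,0],[s,c,0],[0,0,1]])
for d in(35,40,45):print(d,[((proj('side',J@(np.array(P)-[0,d,0])/1e3+[.5411,-.1145,0])-[200,180])*5).round().tolist() for P in((-13,2,98),(-13,-12,98),(13,2,98),(13,-12,98))])
E
```

```text
F jig [ 0.03 10.16  4.72] T jig [1.95 0.2  0.15] tcp jig mm [-29.3 -29.6  77.6] z axis [-0.0023  0.0106 -0.9999] w 0.05014099306158756 13.15
35 [[378.0, 320.0], [405.0, 337.0], [419.0, 286.0], [445.0, 303.0]]
40 [[388.0, 326.0], [415.0, 343.0], [428.0, 292.0], [455.0, 309.0]]
45 [[397.0, 332.0], [425.0, 349.0], [438.0, 298.0], [465.0, 315.0]]
```

Request:
apply_moves --slide '[[0, 0, -4], [0, 0, -4], [0, 0, -4], [0, 0, -4], [0, 0, 0]]' --delta_rot '[[0, 0, 0], [0, 0, 0], [0, 0, 0], [0, 0, 0], [0, 0, 0]]' --claw '[50, 50, 50, 50, 50]'

```text
clock: 13.78
position: [0.5236, -0.1541, 0.0915]
eef_rot: [[0.921, 0.389, -0.011], [0.389, -0.921, 0.009], [-0.006, -0.012, -1.0]]
ft_force: [-3.6, 7.9, -3.3]
grip_width: 0.0504
```

```bash
python3 st.py
```

```text
F jig [-0.24  8.6  -3.18] T jig [1.75 0.21 0.21] tcp jig mm [-31.5 -29.7  91.5] z axis [-0.0064  0.0123 -0.9999] w 0.049890960239737894 13.975
```

Request:
apply_moves --slide '[[0, -4, 0], [0, -4, -2], [0, -3, -5], [0, 0, -20], [0, 0, -30]]' --delta_rot '[[0, 0, 0], [0, 0, 0], [0, 0, 0], [0, 0, 0], [0, 0, 0]]' --claw '[50, 50, 50, 50, 50]'

```text
clock: 14.6
position: [0.5236, -0.151, 0.1525]
eef_rot: [[0.923, 0.384, -0.0], [0.384, -0.923, -0.001], [-0.0, 0.001, -1.0]]
ft_force: [-0.2, -0.7, -0.3]
grip_width: 0.05
```

Request:
apply_moves --slide '[[0, 0, -40], [0, 0, -50], [0, 0, -20], [-50, 0, 0], [-50, 0, 0]]' --delta_rot '[[0, 0, 0], [0, 0, 0], [0, 0, 0], [0, 0, 0], [0, 0, 0]]' --claw '[50, 50, 50, 50, 50]'

```text
clock: 15.22
position: [0.4312, -0.1896, 0.2631]
eef_rot: [[0.923, 0.385, 0.003], [0.385, -0.923, -0.002], [0.002, 0.003, -1.0]]
ft_force: [-0.9, -1.1, -0.2]
grip_width: 0.0503
```

Request:
apply_moves --slide '[[-30, 30, 0], [0, 40, 0], [0, 40, 0], [0, 0, 0], [0, 0, 0]]' --delta_rot '[[0, 0, 0], [0, 0, 0], [0, 0, 0], [0, 0, 0], [0, 0, 0]]' --claw '[50, 50, 50, 50, 50]'

```text
clock: 15.85
position: [0.4462, -0.3014, 0.2623]
eef_rot: [[0.923, 0.385, 0.001], [0.385, -0.923, 0.0], [0.001, 0.0, -1.0]]
ft_force: [0.0, 0.6, 0.6]
grip_width: 0.0498
```

```bash
python3 st.py; python3 - <<'E'
from h import *
a=cv2.cvtColor(bot.capture('top'),cv2.COLOR_RGB2BGR)[140:285,235:405];b=cv2.cvtColor(bot.capture('side'),cv2.COLOR_RGB2BGR)[180:350,170:370]
a=cv2.resize(a,None,fx=2.35,fy=2.35,interpolation=3);b=cv2.resize(b,None,fx=2,fy=2,interpolation=3)
cv2.imwrite('pics/c6.png',np.hstack([a[:340],b[:len(a[:340])]]))
E
```

```text
F jig [-0.36 -0.07  0.3 ] T jig [0.02 0.   0.01] tcp jig mm [-159.6 -134.9  262.3] z axis [ 2.e-04 -7.e-04 -1.e+00] w 0.050022084470157296 16.05
```

View pics/c6.png

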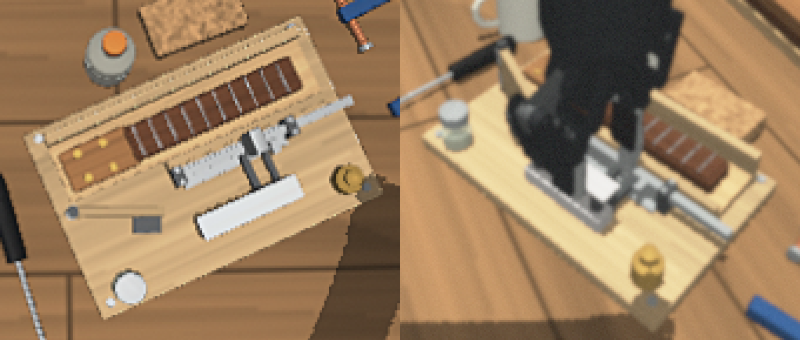

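```bash
python3 - <<'E'
from h import *
g=lambda a:cv2.cvtColor(a,cv2.COLOR_BGR2GRAY).astype(np.float32)
A=g(cv2.imread('pics/top0.png'));B=g(cv2.cvtColor(bot.capture('top'),cv2.COLOR_RGB2BGR))
sl=np.s_[216:246,313:352]
for nm,(s,) in dict(bar=(sl,),board=(np.s_[255:280,270:300],),tab=(np.s_[196:218,318:345],)).items(): print(nm,np.abs(A[s]-B[s]).mean())
M=((A[sl]>200)&1),((B[sl]>200)&1)
for m in M: ys,xs=np.nonzero(m);print(len(xs),xs.mean(),ys.mean())
c,s=np.cos(.3975),np.sin(.3975);J=np.array([[c,-s,0],[s,c,0],[0,0,1]])
for z in(63,75):print(z,proj('top',J@np.array([-60,-17.5,z])/1e3+[.5411,-.1145,0]))
E
```

```text
bar 3.4068377
board 3.132
tab 28.819866
339 22.548672566371682 13.820058997050147
358 22.192737430167597 13.631284916201118
63 [340.13773524 227.85752243]
75 [341.03958063 227.71757346]
```

Request:
apply_moves --slide '[[-55, 16, 0], [-55, 16, 0], [-55, 16, 0], [-55, 16, 0], [-55, 16, 0]]' --delta_rot '[[0, 0, 0], [0, 0, 0], [0, 0, 0], [0, 0, 0], [0, 0, 0]]' --claw '[50, 50, 50, 50, 50]'

```text
clock: 16.82
position: [0.2216, -0.4822, 0.2621]
eef_rot: [[0.923, 0.385, 0.0], [0.385, -0.923, -0.001], [-0.0, 0.001, -1.0]]
ft_force: [0.8, -0.6, 0.6]
grip_width: 0.05
```

```bash
python3 - <<'E'
from h import *
A=cv2.imread('pics/side0.png')[205:305,200:320];B=cv2.cvtColor(bot.capture('side'),cv2.COLOR_RGB2BGR)[205:305,200:320]
cv2.imwrite('pics/c7.png',cv2.resize(np.hstack([A,B]),None,fx=3.3,fy=3.3,interpolation=3))
E
```

```text
(no output)
```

View pics/c7.png

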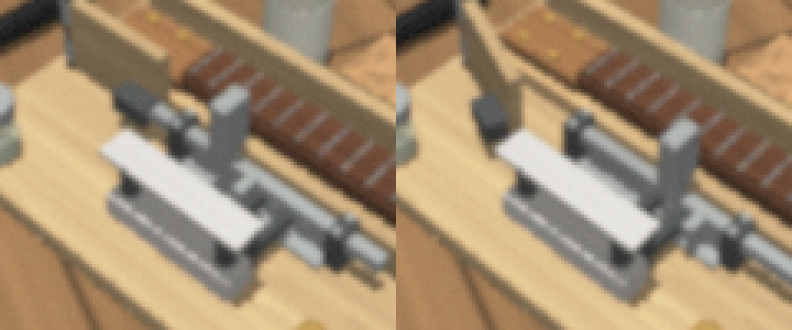

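The before and after pictures show the bar at its full height again: its corners are at (102,150) before and (498,150) after, which is the same place once the 396-pixel panel offset is taken off. The tab is drawn back and the gate is ajar.

```bash
python3 -c "
from station import bot
print(bot.finish_job())"
```

```text
the job is handed in; nothing more can be done
None
```

The gate is unbolted and ajar, the bolt is fully back, and the catch is up again. I handed the job in at about 17 s, with the arm clear of everything.

**What I did:** One fingertip pressed the catch bar down about 10 mm. With the bar held there, the other fingertip pushed the tab back until it stopped. I then let the catch rise and moved clear.

**Hitch on the way:** On the first push I was pressing the bar hard against its bottom stop, and friction held the fingertip there (about 13 N sideways). I eased off 2 mm, with the bar still about 10 mm down, and the bolt then slid freely.

**Last checks:**
- **Bolt:** With the fingertip still on the tab, its position in the picture fitted about 45 mm of travel, and the push force climbed with no further movement, as at the stop.
- **Catch bar:** In the last side picture it is at the same height as before the job. A rough brightness measurement from the top camera disagreed slightly, showing a 0.4 pixel shift against 0.9 for fully down. I trusted the side picture.
- **Gate and other things:** The gate is visibly open. The neck and the loose things I could see look unmoved.
- **Force:** Wrist force was near zero after I moved clear.
- **Not tested:** I did not push on the bolt to prove that it is locked open.

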